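Feel for the clear cup and seat a new candle

TASK

Take the new candle out of its glass and push it fully home, foot down on the cup's floor, in the one cup of the wooden candle block that has no old stub left at the bottom; press it there for a moment with about 15 N, then let go and leave it standing upright. You cannot tell by looking, so feel with the candle: lower it gently past the cup's spring clips, and if it stops short on a stub, draw it out and try another cup, never leaning on the block harder than 25 N. Leave the glass and the other things on the counter where they are.

Things in the scene. Friction and masses are not known exactly. Their poses are not given: they have to be found in the camera images.
- candle: The new candle: ivory, straight, round, 24 mm in diameter, 130 mm long (plus a thin wick), about 60 g, standing upright in the glass at the start. Origin: centre of its foot; z runs up along the candle to its wick. The foot's edge is chamfered 2 mm wide, 4 mm high.
- glass: Squat clear glass in which the candle stands: 62 mm across the rim, 36 mm high, inside floor 8 mm above its underside (origin), inside at least 46 mm wide, so the candle stands loosely in it, not always in its centre. To stay about where it is, upright.
- block: Candle block of brown wood, fixed to the counter: 75 mm (its x) by 220 mm (its y) by 60 mm high; origin at the centre of its underside. Three round cups open upward in its top, in a row along its y, 70 mm apart: each 27 mm in diameter, 50 mm deep, mouth bevelled 3 mm. Two cups hold an old stub, one is clear; they look alike and which is which changes each time.
- cup_left (a point): The cup at the block's +y end: this point is the centre of the cup's unloaded floor, 50 mm below its mouth; z up, axes as the block's.  In every cup, 20 mm below the mouth, two spring clips on the +x and -x sides narrow it to 20 mm: pushing the candle past them takes roughly 2 to 6 N from when its foot is about 14 mm below the mouth; they then grip and centre it.
- cup_middle (a point): The middle cup: this point is the centre of the cup's unloaded floor, 50 mm below its mouth; z up, axes as the block's.  An old stub, where there is one, is hard wax 23 mm across and 13 or 18 mm high lying on the floor below the clips; it stays there and stops the candle's foot that far above this point.
- cup_right (a point): The cup at the block's -y end: this point is the centre of the cup's unloaded floor, 50 mm below its mouth; z up, axes as the block's.  The clear cup has only a stain of old wax on its floor. Every floor is a firm rubber pad that gives 1 to 3 mm under a hand's push; this point does not move with it. A stub rides on the pad.
- mug: Bystander: white ceramic mug, 80 mm across, 90 high; origin at the centre of its underside. Leave it alone.
- dish: Bystander: clear glass bowl, 100 mm across, 40 high; origin at the centre of its underside. Leave it alone.
- tealight_a: Bystander: a tea light, 38 mm across, 14 high; origin at the centre of its underside. Leave it alone.
- tealight_b: Bystander: another tea light, 38 mm across, 14 high; origin at the centre of its underside. Leave it alone.
- matchbox: Bystander: cardboard box, 36 x 54 x 16 mm; origin at the centre of its underside. Leave it alone.
- salt: Bystander: salt jar with a steel cap, 48 mm across, 100 high; origin at the centre of its underside. Leave it alone.
- spoon: Bystander: steel spoon lying flat, 190 mm long; origin at the middle of its length, underneath. Leave it alone.
Not all that is in view belongs to the job. Of the things that look like the candle, the smallest one is meant.

How it is judged:
On the way, in this order (a step that is already met when the one before it is completed fails the run):
1. the candle is lifted out of the glass (z of candle in the frame of glass above 0.045 m and contact force between the fingers and candle above 1 N), for 0.1 s.
2. the candle's foot is inside a cup (((horizontal distance between candle and cup_left below 0.005 m and z of candle in the frame of cup_left below 0.042 m) or (horizontal distance between candle and cup_middle below 0.005 m and z of candle in the frame of cup_middle below 0.042 m) or (horizontal distance between candle and cup_right below 0.005 m and z of candle in the frame of cup_right below 0.042 m))), for 0.1 s.
3. the candle, in the clear cup, is pressed onto the floor (floor load over 8 N) (((horizontal distance between candle and cup_left below 0.003 m and z of candle in the frame of cup_left below 0.006 m) or (horizontal distance between candle and cup_middle below 0.003 m and z of candle in the frame of cup_middle below 0.006 m) or (horizontal distance between candle and cup_right below 0.003 m and z of candle in the frame of cup_right below 0.006 m)) and contact force between block and anything else above 8 N), for 0.2 s.
At the end, for the whole second after the job is handed in: The candle stands in a cup with its foot within 6 mm of the cup's floor and 3 mm of its axis, within 0.06 rad of upright, at rest and released (((horizontal distance between candle and cup_left below 0.003 m and z of candle in the frame of cup_left below 0.006 m) or (horizontal distance between candle and cup_middle below 0.003 m and z of candle in the frame of cup_middle below 0.006 m) or (horizontal distance between candle and cup_right below 0.003 m and z of candle in the frame of cup_right below 0.006 m)) and angle between candle's own z axis and vertical below 0.06 rad and linear speed of candle below 0.02 m/s and contact force between the fingers and candle below 0.1 N); the robot touches nothing.
It fails at once if the block is pressed with more than 25 N (by the candle, a stub or the gripper) (contact force between block and anything else above 25 N).
It fails at once if the candle is tipped by more than 0.6 rad (angle between candle's own z axis and vertical above 0.6 rad).
It fails at once if the glass or a bystander is shifted by more than 30 mm (distance of any of glass, mug, dish, tealight_a, tealight_b, matchbox, salt, spoon from where it was at the start of the episode above 0.03 m).
It fails at once if the glass is tipped (angle between glass's own z axis and vertical above 0.4 rad).
It also fails if it takes over 72 s, if anything falls off the work surface, if the arm or the gripper's body presses on something with over 40 N, if the wrist force passes 120 N, or if a joint passes its speed limit or range.

ROBOT

A 6-joint arm with a two-finger parallel gripper is mounted at the origin on the work surface. World frame = base frame: x ahead of the robot, y to its left, z up, the work surface at z = 0. Lengths are in m, angles in rad, forces in N, time in s.
With the tool pointing down it reaches from about 0.375 to 0.9 m from the base axis. Payload 3.1 kg.
Tool frame: the origin (TCP) lies on the centre line of the jaws, within the pads' length; the fingertips stand 25 mm ahead of it and the grasp point (between the pads) lies 6 mm ahead of it (robot.nose_length is the y of the fingertips in the tool frame, in m); y points along the fingers, z is the direction in which the jaws open and shut, and the axes are right-handed (so a half turn about y gives the same grasp; the last joint's range is limited). The gripper opens to 87 mm and grips with 3 to 60 N. Pads are 19 mm wide; open, the fingers measure 117 mm over their backs; the gripper's body (75 mm by 190 mm) begins 51 mm behind the grasp point.
Start: joints at [-1.478, 0.527, 1.433, -0, 1.181, -0.178], TCP at [0.167, -0.602, 0.227] pointing down, gripper open.
Joint ranges: [-3.08, 3.08], [-0.75, 2.2], [0.22, 2.44], [-1.43, 4.57], [0, 2.65], [-2.85, 2.85]. Speed limits (rad/s): [2.79, 2.79, 3.14, 3.14, 3.14, 3.14].

INTERFACE

Orientations are given as a unit quaternion [x, y, z, w].
In Python, from rig import robot, eyes, ticket gives the robot as it stands.
- The arm moves only by the tool play_rows, never from a script. Its argument "series" is a list of rows, each a list of 7 numbers: the opening, from 0 (shut) to 1 (fully open), then the shift along the tool's x, y, z scaled (see below), then the turn, a rotation vector about the tool's x, y, z scaled (see below). In form: [[claw, dx, dy, dz, ax, ay, az], ...]. A call has 1 to 12 rows; each row shifts and turns the commanded pose from where the row before left it, along the tool's axes as they then stand; what a row does not reach is not made up. The controller multiplies each number of a shift by 100 mm and each number of a turn by 180 degrees. A row lasts 1/12 s, in which the tool goes at most 41.7 mm and 7.16 degrees, less where a joint would pass 70% of its speed; a pose out of reach is approached as far as the arm can. A call with a number of a shift or a turn outside -1 to 1 is refused whole. A call with a gripper value outside its range is refused whole. The fingers move at their own pace and stop on an object; "grip_force" is the grip in N (left out, the last holds). Time passes only in rows, so rows that do not move let the fingers close. It gives the time, the measured TCP pose, the force and the opening at its end, in the units of the state.
- robot.get_obs(): the state, without advancing time (a new reading comes with each control period).
- eyes.camera(name): name is "scene" or "top" or "wrist"; returns the picture (420x560x3 uint8, red, green, blue); there is no depth.
- eyes.camera_params(name): a dict with "K" (3x3 intrinsics, pixels), "rvec" (rotation vector, rad) and "tvec" (3), from world to camera coordinates, as OpenCV has them. Camera axes: x right, y down, z forward; pixel columns grow to the right and rows downward; lengths in m; the calibration is good to about 2 mm. A picture is of the moment at which its call begins: read the wrist's pose just before it. camera_params takes no time and is no camera call; for the wrist camera it gives the pose at the moment of the call.
- ticket.hand_in(): hands the job in, once; it reports no verdict.
The state is a dict: "time": time; "q": joint angles; "joint_velocities": joint speeds; "joint_torque": joint torques, N m; "position": TCP position; "tool_rot": TCP orientation; "ft_force": force on the tool from outside, world axes, zero at the start; "moment": the same for the moment, N m; "grip_width": finger opening in m.
Only numpy, scipy, OpenCV 4.12 (cv2) and the standard library are available. Lean on these libraries where they do the work, as an engineer would, in place of code of your own. Each camera call takes 0.05 s, during which the arm holds its last target.

## Working session

There is one attempt and no reset: what is moved stays moved. The work goes in short steps, Python scripts to look and compute and a tool call to move; the robot and the scene stay as the last step left them, time stands still between calls to the robot, and variables do not carry over. Pictures are saved under pics/ and viewed, and the job is handed in when it is done.

Besides the shell and the picture viewer there is one more tool, called after "Request:" as name([rows], argument=value, ...), one row to a line, values as JSON. play_rows: Moves the arm, as the interface text tells. Its arguments: {"type":"object","properties":{"series":{"type":"array","items":{"type":"array","items":{"type":"number"}}},"grip_force":{"type":"number"}},"required":["series"]}

```bash
ls; mkdir -p pics; python3 - <<'E'
from rig import robot, eyes, ticket
import cv2,json
for n in ["scene","top","wrist"]:
    p=eyes.camera_params(n); print(n,p)
    cv2.imwrite(f"pics/{n}0.png",eyes.camera(n)[:,:,::-1])
print(robot.get_obs())
E
```

```text
pics
scene {'K': array([[471.02884716,   0.        , 283.32621761],
       [  0.        , 471.02884716, 210.5582897 ],
       [  0.        ,   0.        ,   1.        ]]), 'rvec': array([ 1.89370713,  1.30370451, -0.63349399]), 'tvec': array([-0.17392117, -0.27002114,  1.73281849])}
top {'K': array([[385.05614468,   0.        , 282.92882555],
       [  0.        , 385.05614468, 209.52196738],
       [  0.        ,   0.        ,   1.        ]]), 'rvec': array([ 2.19887513, -2.19287927,  0.12255765]), 'tvec': array([-0.02561458,  0.52712191,  0.92598474])}
wrist {'K': array([[336.34754134,   0.        , 278.42352815],
       [  0.        , 336.34754134, 209.54305881],
       [  0.        ,   0.        ,   1.        ]]), 'rvec': array([-2.32658126,  1.76629143,  0.23687082]), 'tvec': array([-0.6241754 , -0.03233755,  0.38930991])}
{'time': 0.15, 'q': array([-1.47848277e+00,  5.28294544e-01,  1.43358165e+00, -5.68010202e-06,
        1.18140503e+00, -1.78485313e-01]), 'joint_velocities': array([ 4.96356968e-06, -1.84163919e-03, -5.51425511e-03,  2.30899445e-04,
       -7.19920824e-04,  6.90909740e-04]), 'joint_torque': array([ 9.97499615e-05, -4.40431881e+01, -1.76841742e+01,  6.33137114e-02,
        5.52575605e-02, -1.04698361e-04]), 'position': array([ 0.16717305, -0.60166337,  0.22617905]), 'tool_rot': array([-0.09542645,  0.70123116, -0.7000381 ,  0.09547417]), 'ft_force': array([-0.37177604,  0.17466709, -0.13441618]), 'moment': array([ 0.02383647,  0.0159218 , -0.04523836]), 'grip_width': 0.08700139617456719}
```

View pics/scene0.png

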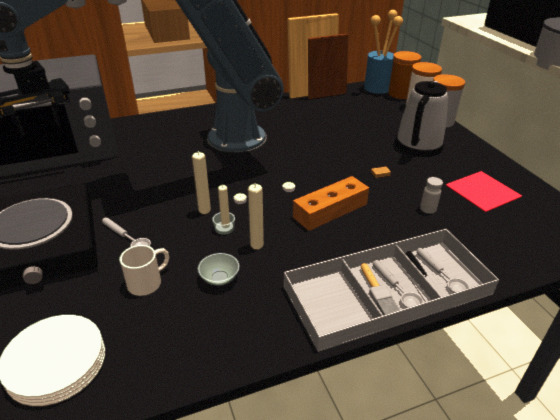

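View pics/top0.png

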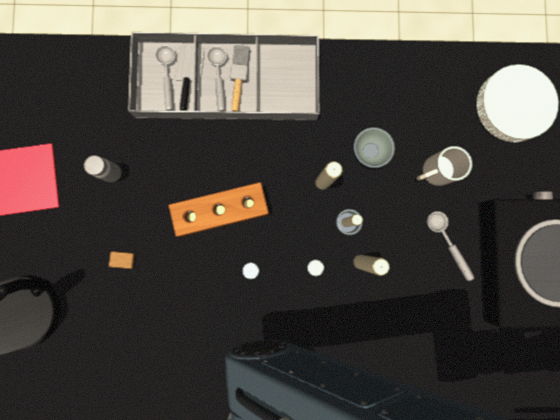

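View pics/wrist0.png

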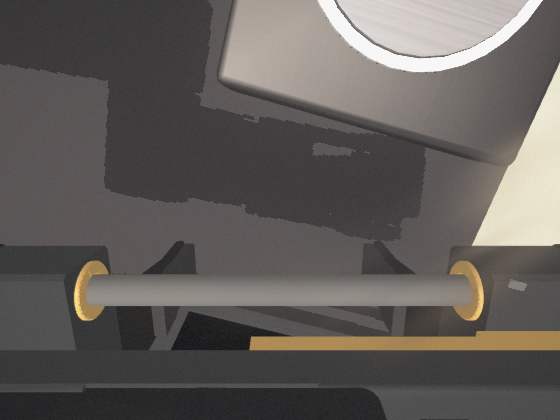

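The top view shows the small candle in its glass at about (350,221), with two larger candles flanking it at (330,175) and (372,265). The block's cups are at about (191,216), (220,210) and (249,203). I'll zoom in and measure next.

```bash
cat > h.py <<'E'
import numpy as np,cv2
from rig import robot, eyes, ticket
def cam(n):
    p=eyes.camera_params(n); R=cv2.Rodrigues(p['rvec'])[0]; return p['K'],R,np.array(p['tvec']),np.array(p['rvec'])
def ray(n,uv,z,c=None):
    K,R,t,_=c or cam(n); d=R.T@np.linalg.solve(K,[uv[0],uv[1],1]); o=-R.T@t
    return o+d*(z-o[2])/d[2]
def proj(n,P,c=None):
    K,R,t,rv=c or cam(n); return cv2.projectPoints(np.array(P,float).reshape(-1,3),rv,t,K,None)[0].reshape(-1,2)
E
python3 - <<'E'
import cv2
from h import *
a=cv2.imread("pics/top0.png"); cv2.imwrite("pics/t1.png",cv2.resize(a[150:290,150:410],None,fx=3,fy=3,interpolation=cv2.INTER_CUBIC))
a=cv2.imread("pics/scene0.png"); cv2.imwrite("pics/s1.png",cv2.resize(a[140:260,180:380],None,fx=4,fy=4,interpolation=cv2.INTER_CUBIC))
for uv in [(191,216),(220,210),(249,203)]: print(uv,ray("top",uv,.06))
print(ray("top",(350,221),.036), ray("top",(356,220),.138))
E
```

```text
(191, 216) [0.50804617 0.19213705 0.06      ]
(220, 210) [0.52238874 0.12483695 0.06      ]
(249, 203) [0.53920258 0.05706484 0.06      ]
[ 0.49869559 -0.18682545  0.036     ] [ 0.49575432 -0.17876548  0.138     ]
```

View pics/t1.png

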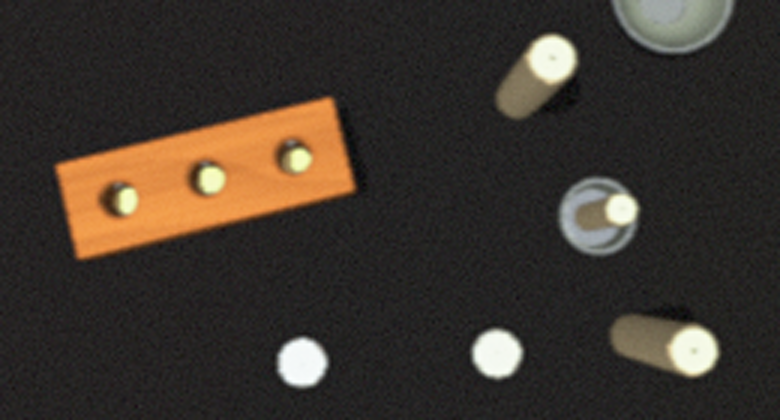

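View pics/s1.png

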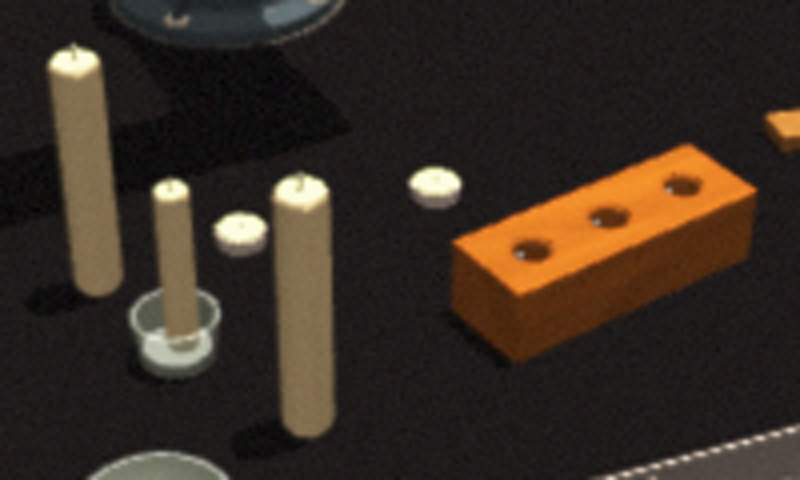

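```bash
cat > m.py <<'E'
from h import *
from scipy.optimize import least_squares
T=lambda x,y:((x+.5)/3-.5+150,(y+.5)/3-.5+150)
S=lambda x,y:((x+.5)/4-.5+180,(y+.5)/4-.5+140)
ct,cs=cam("top"),cam("scene")
# block: x,y,yaw ; top corners
tc=[T(*p) for p in [(56,163),(333,97),(356,191),(78,259)]]
sc=[S(*p) for p in [(690,144),(452,243),(518,297),(757,189)]]
loc=np.array([[.0375,.11,.06],[.0375,-.11,.06],[-.0375,-.11,.06],[-.0375,.11,.06]])
def pts(v,L):
    c,s=np.cos(v[2]),np.sin(v[2]); L=np.array(L); return np.c_[c*L[:,0]-s*L[:,1]+v[0],s*L[:,0]+c*L[:,1]+v[1],L[:,2]]
# scene corners order: scene camera looks... match by nearest after top fit
f=lambda v:(proj("",pts(v,loc),ct)-tc).ravel()
r=least_squares(f,[.52,.125,.2]);print("top",r.x,abs(r.fun).max())
ps=proj("",pts(r.x,loc),cs); order=[np.argmin(np.linalg.norm(np.array(sc)-p,axis=1)) for p in ps]; print(ps,sc,order)
g=lambda v:(proj("",pts(v,loc),cs)-np.array(sc)[order]).ravel()
r2=least_squares(g,r.x);print("scene",r2.x,abs(r2.fun).max())
r3=least_squares(lambda v:np.r_[f(v),g(v)],r.x);print("both",r3.x)
for n,y in (("L",.07),("M",0),("R",-.07)): print(n,pts(r3.x,[[0,y,.06]]),pts(r.x,[[0,y,.06]]))
ht,hs=T(621,210),S(171,190)
c=least_squares(lambda p:np.r_[proj("",p,ct)[0]-ht,proj("",p,cs)[0]-hs],[.5,-.18,.14]);print("candle top",c.x,c.fun)
print(ray("",ht,.138,ct),ray("",hs,.138,cs))
print("glass rim top",ray("",T(598,216),.036,ct),"scene",ray("",S(175.5,317),.036,cs))
for q in [(553,58),(694,350)]: print("big",ray("",T(*q),.17,ct))
for q in [(515,103),(628,335)]: print("bigfoot",ray("",T(*q),.0,ct))
print("candle foot top", ray("",T(588,218),.008,ct))
E
python3 m.py
```

```text
top [0.52537029 0.1283507  0.24363627] 0.5203280760663063
[[368.45971919 188.03741763]
 [308.63855744 214.08411238]
 [292.27488479 200.56986131]
 [351.22985845 176.38349629]] [(352.125, 175.625), (292.625, 200.375), (309.125, 213.875), (368.875, 186.875)] [np.int64(3), np.int64(2), np.int64(1), np.int64(0)]
scene [0.52348406 0.13092123 0.24630898] 0.5871925320616072
both [0.52517232 0.12908781 0.24441443]
L [[0.50823315 0.19700735 0.06      ]] [[0.50848397 0.1962834  0.06      ]]
M [[0.52517232 0.12908781 0.06      ]] [[0.52537029 0.1283507  0.06      ]]
R [[0.5421115  0.06116826 0.06      ]] [[0.54225661 0.06041799 0.06      ]]
candle top [ 0.4966145  -0.17939698  0.13918384] [-0.26089658 -0.09187863 -0.33266644 -0.05017827]
[ 0.49648137 -0.18022845  0.138     ] [ 0.49543756 -0.17826178  0.138     ]
glass rim top [ 0.49706704 -0.18436074  0.036     ] scene [ 0.49854105 -0.18301148  0.036     ]
big [ 0.60110115 -0.12659646  0.17      ]
big [ 0.39840925 -0.22228834  0.17      ]
bigfoot [ 0.59426346 -0.12227217  0.        ]
bigfoot [ 0.39945535 -0.21571454  0.        ]
candle foot top [ 0.49673698 -0.18168404  0.008     ]
```

```bash
cat >> h.py <<'E'
from scipy.spatial.transform import Rotation as Ro
def st():
    o=robot.get_obs(); R=Ro.from_quat(o['tool_rot']); M=R.as_matrix()
    print("t",round(o['time'],2),"p",o['position'].round(4),"F",o['ft_force'].round(2),"w",round(o['grip_width'],4),"q",o['q'].round(3)); print("x,y,z tool axes cols\n",M.round(4))
    return o,M
def plan(target,bearing=None):
    o,M=st()
    d=M.T@(np.array(target)-o['position']); print("shift mm tool",(d*1000).round(1))
    # desired tool: y=-z world; z = jaw bearing
    b=np.arctan2(M[1,2],M[0,2]) ; 
    bearing=b if bearing is None else bearing
    for k in (0,np.pi):
        z=np.array([np.cos(bearing+k),np.sin(bearing+k),0]); y=np.array([0,0,-1.]); D=np.c_[np.cross(y,z),y,z]
        print("rotvec deg",np.degrees((Ro.from_matrix(M.T@D)).as_rotvec()).round(2),"units",(Ro.from_matrix(M.T@D).as_rotvec()/np.pi).round(4), "shift in target frame mm",(D.T@(np.array(target)-o['position'])*1000).round(1))
E
python3 - <<'E'
from h import *
c=np.arctan2(-.124+.219,.598-.399); print(c)
plan([.4967,-.18,.30],c+np.pi/2)
E
```

```text
0.4453940584907104
t 0.15 p [ 0.1672 -0.6017  0.2262] F [-0.37  0.17 -0.13] w 0.087 q [-1.478  0.528  1.434 -0.     1.181 -0.178]
x,y,z tool axes cols
 [[-9.636e-01 -2.000e-04  2.675e-01]
 [-2.675e-01  1.700e-03 -9.636e-01]
 [-3.000e-04 -1.000e+00 -1.700e-03]]
shift mm tool [-430.3  -73.2 -318.3]
rotvec deg [4.0e-02 1.7e+02 1.4e-01] units [2.000e-04 9.444e-01 8.000e-04] shift in target frame mm [479.  -73.8 238.6]
rotvec deg [  0.09 -10.    -0.03] units [ 0.0005 -0.0556 -0.0001] shift in target frame mm [-479.   -73.8 -238.6]
```

Request:
play_rows([
  [1,0,-0.37,0,0,-0.028,0],
  [1,0,-0.37,0,0,-0.028,0],
  [1,-0.33,0,-0.16,0,0,0],
  [1,-0.33,0,-0.16,0,0,0],
  [1,-0.33,0,-0.16,0,0,0],
  [1,-0.33,0,-0.16,0,0,0],
  [1,-0.33,0,-0.16,0,0,0],
  [1,-0.33,0,-0.16,0,0,0],
  [1,-0.33,0,-0.16,0,0,0],
  [1,-0.33,0,-0.16,0,0,0],
  [1,-0.33,0,-0.16,0,0,0],
  [1,-0.33,0,-0.16,0,0,0],
])

```text
time: 1.15
position: [0.3964, -0.3136, 0.3008]
tool_rot: [-0.157, 0.69, -0.689, 0.157]
ft_force: [0.4, -0.5, 0.5]
grip_width: 0.0871
```

```bash
python3 - <<'E'
from h import *
plan([.4967,-.18,.30],.4454-np.pi/2)
c=cam("wrist"); cv2.imwrite("pics/w1.png",eyes.camera("wrist")[:,:,::-1])
print(proj("",[[.4967,-.18,.138],[.497,-.1835,.036]],c))
E
```

```text
t 1.15 p [ 0.3964 -0.3136  0.3008] F [ 0.37 -0.55  0.51] w 0.0871 q [-0.891  0.278  1.631  0.     1.233  0.234]
x,y,z tool axes cols
 [[-9.020e-01 -2.000e-04  4.318e-01]
 [-4.318e-01  3.000e-04 -9.020e-01]
 [ 0.000e+00 -1.000e+00 -4.000e-04]]
shift mm tool [-148.2    0.8  -77.2]
rotvec deg [0.02 0.06 0.  ] units [0.0001 0.0003 0.    ] shift in target frame mm [-148.1    0.8  -77.3]
rotvec deg [ 0.0000e+00 -1.7994e+02 -3.0000e-02] units [ 0.000e+00 -9.997e-01 -2.000e-04] shift in target frame mm [148.1   0.8  77.3]
[[188.6652733   25.4462111 ]
 [214.30274721  50.091347  ]]
```

View pics/w1.png

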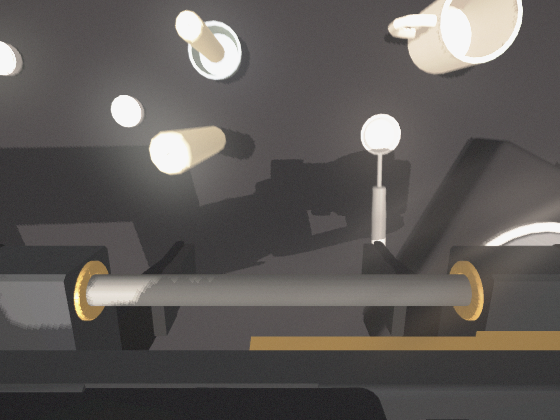

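The wrist view shows the candle tip at about (188,25), where I predicted it. Next I move over the candle.

Request:
play_rows([
  [1,-0.37,0,-0.19,0,0,0],
  [1,-0.37,0,-0.19,0,0,0],
  [1,-0.37,0,-0.19,0,0,0],
  [1,-0.37,0,-0.2,0,0,0],
  [1,0,0,0,0,0,0],
])

```text
time: 1.62
position: [0.4987, -0.1763, 0.3008]
tool_rot: [-0.158, 0.69, -0.688, 0.16]
ft_force: [0.2, -0.6, -0.7]
grip_width: 0.0872
```

```bash
python3 - <<'E'
from h import *
plan([.4967,-.18,.106],.4454-np.pi/2)
c=cam("wrist"); cv2.imwrite("pics/w2.png",eyes.camera("wrist")[:,:,::-1])
print(proj("",[[.4967,-.18,.138],[.497,-.1835,.036]],c))
E
```

```text
t 1.62 p [ 0.4987 -0.1763  0.3008] F [ 0.16 -0.62 -0.65] w 0.0872 q [-0.554  0.313  1.578  0.004  1.25   0.562]
x,y,z tool axes cols
 [[-0.8987  0.0021  0.4385]
 [-0.4385  0.0035 -0.8987]
 [-0.0034 -1.     -0.0022]]
shift mm tool [  4.1 194.8   2.9]
rotvec deg [ 0.13  0.49 -0.2 ] units [ 0.0007  0.0027 -0.0011] shift in target frame mm [  3.4 194.8   2.5]
rotvec deg [  -0.31 -179.51   -0.2 ] units [-0.0017 -0.9973 -0.0011] shift in target frame mm [ -3.4 194.8  -2.5]
[[281.12936963 198.04512321]
 [283.16031463 180.83463001]]
```

View pics/w2.png

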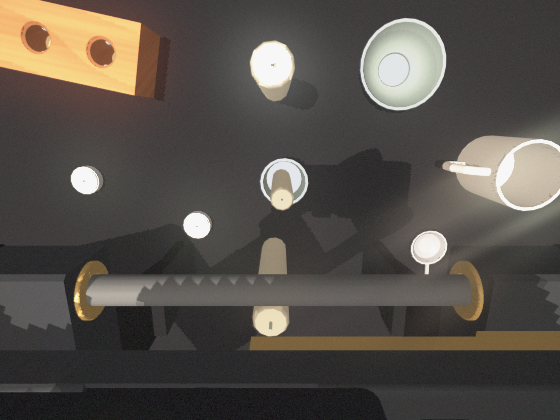

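```bash
python3 - <<'E'
from h import *
c=cam("wrist"); im=eyes.camera("wrist")[:,:,::-1]; cv2.imwrite("pics/w3.png",cv2.resize(im[0:240,0:340],None,fx=2.3,fy=2.3,interpolation=cv2.INTER_CUBIC))
print(proj("",[[.4967,-.18,.138]],c))
cv2.imwrite("pics/w3c.png",cv2.resize(im[140:230,240:330],None,fx=6,fy=6,interpolation=cv2.INTER_CUBIC))
st()
E
```

```text
[[279.10505275 194.83650657]]
t 1.72 p [ 0.496  -0.1809  0.3006] F [ 0.33 -0.87 -0.3 ] w 0.0867 q [-5.61e-01  3.13e-01  1.58e+00 -1.00e-03  1.25e+00  5.59e-01]
x,y,z tool axes cols
 [[-9.001e-01 -9.000e-04  4.357e-01]
 [-4.357e-01 -1.000e-04 -9.001e-01]
 [ 9.000e-04 -1.000e+00 -3.000e-04]]
```

View pics/w3c.png

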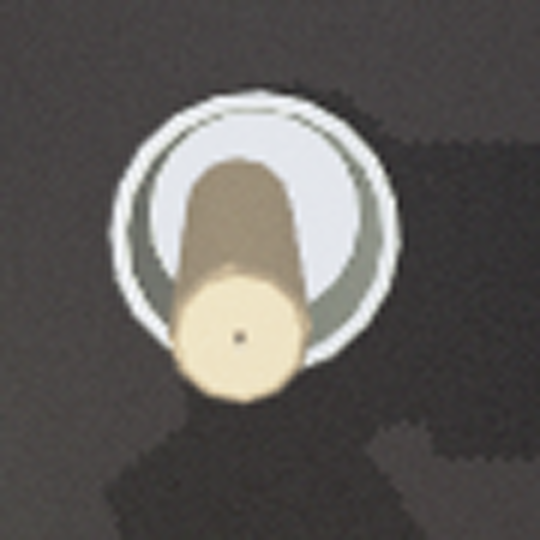

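View pics/w3.png

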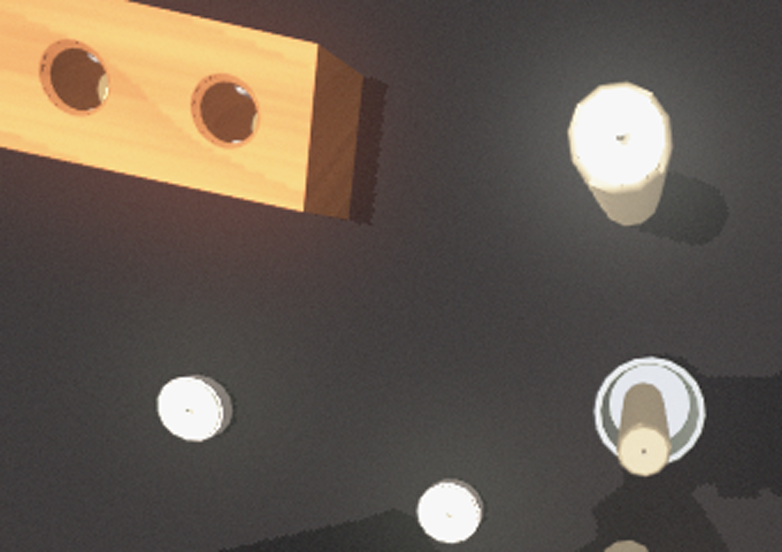

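```bash
python3 - <<'E'
from h import *
c=cam("wrist")
print("candle",ray("",(279.6,195.8),.138,c))
print("R",ray("",((226.5)/2.3-.3,(110.5)/2.3-.3),.06,c),"M",ray("",((74.5)/2.3-.3,(77.5)/2.3-.3),.06,c))
plan([.4965,-.1795,.106],.4454-np.pi/2)
E
```

```text
candle [ 0.49493946 -0.18281152  0.138     ]
R [0.54104638 0.05798129 0.06      ] M [0.52363982 0.12609258 0.06      ]
t 1.72 p [ 0.496  -0.1809  0.3006] F [ 0.33 -0.87 -0.3 ] w 0.0867 q [-5.61e-01  3.13e-01  1.58e+00 -1.00e-03  1.25e+00  5.59e-01]
x,y,z tool axes cols
 [[-9.001e-01 -9.000e-04  4.357e-01]
 [-4.357e-01 -1.000e-04 -9.001e-01]
 [ 9.000e-04 -1.000e+00 -3.000e-04]]
shift mm tool [ -1.2 194.6  -1. ]
rotvec deg [0.02 0.31 0.05] units [0.0001 0.0017 0.0003] shift in target frame mm [ -1.  194.6  -1. ]
rotvec deg [ 8.0000e-02 -1.7969e+02 -3.0000e-02] units [ 4.000e-04 -9.983e-01 -1.000e-04] shift in target frame mm [  1.  194.6   1. ]
```

```bash
python3 - <<'E'
from h import *
c=cam("wrist"); im=eyes.camera("wrist")[:,:,::-1]
g=cv2.resize(im[140:230,240:330],None,fx=6,fy=6,interpolation=cv2.INTER_CUBIC)
h=cv2.resize(im[0:100,0:160],None,fx=5,fy=5,interpolation=cv2.INTER_CUBIC)
P=proj("",[[.4967,-.18,.138],[.5421,.0612,.06],[.52517,.1291,.06]],c);print(P)
u=(P[0]-[240,140]+.5)*6; cv2.circle(g,tuple(u.astype(int)),3,(0,0,255),-1)
for p in P[1:]: cv2.circle(h,tuple(((p+.5)*5).astype(int)),3,(0,0,255),-1)
o=np.zeros((540,1340,3),np.uint8); o[:540,:540]=g;o[:500,540:]=h
cv2.imwrite("pics/w4.png",cv2.resize(o,None,fx=.59,fy=.59,interpolation=cv2.INTER_AREA)); st()
E
```

```text
[[277.79500134 192.98407947]
 [ 95.61930509  45.36918655]
 [ 29.70191315  30.62461565]]
t 1.77 p [ 0.4955 -0.1821  0.3007] F [-0.13  0.75  0.57] w 0.087 q [-5.64e-01  3.12e-01  1.58e+00 -1.00e-03  1.25e+00  5.59e-01]
x,y,z tool axes cols
 [[-9.011e-01 -1.000e-03  4.335e-01]
 [-4.335e-01 -3.000e-04 -9.011e-01]
 [ 1.000e-03 -1.000e+00 -2.000e-04]]
```

View pics/w4.png

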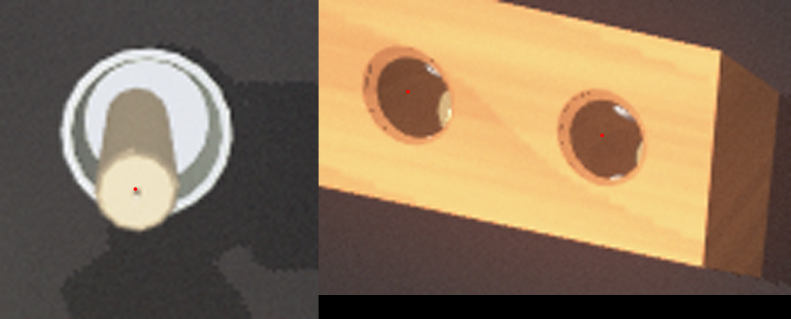

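The red projected points sit on the candle top and both cup mouths, so the estimates agree within about 1 mm. I descend now.

Request:
play_rows([
  [1,-0.018,0.34,-0.01,0,0,0],
  [1,0,0.34,0,0,0,0],
  [1,0,0.34,0,0,0,0],
  [1,0,0.34,0,0,0,0],
  [1,0,0.3,0,0,0,0],
  [1,0,0.2,0,0,0,0],
  [1,0,0.08,0,0,0,0],
  [1,0,0,0,0,0,0],
  [1,0,0,0,0,0,0],
])

```text
time: 2.52
position: [0.4968, -0.1819, 0.1073]
tool_rot: [0.156, -0.69, 0.69, -0.156]
ft_force: [0.2, 0.6, 1.0]
grip_width: 0.0866
```

```bash
python3 - <<'E'
from h import *
plan([.4967,-.1805,.106],.4454-np.pi/2)
E
```

```text
t 2.52 p [ 0.4968 -0.1819  0.1073] F [0.16 0.57 0.98] w 0.0866 q [-0.562  0.579  1.78  -0.     0.783  0.564]
x,y,z tool axes cols
 [[-9.026e-01  3.000e-04  4.304e-01]
 [-4.304e-01 -3.000e-04 -9.026e-01]
 [-1.000e-04 -1.000e+00  4.000e-04]]
shift mm tool [-0.5  1.3 -1.3]
rotvec deg [-0.02 -0.03 -0.01] units [-0.0001 -0.0002 -0.    ] shift in target frame mm [-0.5  1.3 -1.3]
rotvec deg [ 1.0000e-02  1.7997e+02 -4.0000e-02] units [ 1.000e-04  9.998e-01 -2.000e-04] shift in target frame mm [0.5 1.3 1.3]
```

Request:
play_rows([
  [0.4,-0.005,0.01,-0.013,0,0,0],
  [0.2,0,0,0,0,0,0],
  [0,0,0,0,0,0,0],
  [0,0,0,0,0,0,0],
  [0,0,0,0,0,0,0],
  [0,0,0,0,0,0,0],
  [0,0,0,0,0,0,0],
  [0,0,0,0,0,0,0],
], grip_force=40)

```text
time: 3.18
position: [0.4968, -0.1791, 0.106]
tool_rot: [0.157, -0.69, 0.69, -0.157]
ft_force: [-0.1, -1.3, -0.1]
grip_width: 0.0413
```

```bash
python3 - <<'E'
from h import *
st()
E
```

```text
t 3.18 p [ 0.4968 -0.1791  0.106 ] F [-0.1  -1.29 -0.13] w 0.0413 q [-0.558  0.58   1.782 -0.     0.779  0.566]
x,y,z tool axes cols
 [[-9.018e-01  0.000e+00  4.322e-01]
 [-4.322e-01 -0.000e+00 -9.018e-01]
 [-0.000e+00 -1.000e+00  1.000e-04]]
```

Request:
play_rows([
  [0,0,0,0,0,0,0],
  [0,0,0,0,0,0,0],
  [0,0,0,0,0,0,0],
  [0,0,0,0,0,0,0],
  [0,0,0,0,0,0,0],
  [0,0,0,0,0,0,0],
])

```text
time: 3.68
position: [0.4967, -0.1792, 0.1059]
tool_rot: [-0.157, 0.69, -0.689, 0.157]
ft_force: [0.7, 0.7, -0.1]
grip_width: 0.0231
```

Request:
play_rows([
  [0,0,-0.1,0,0,0,0],
  [0,0,-0.25,0,0,0,0],
  [0,0,-0.25,0,0,0,0],
  [0,0,-0.25,0,0,0,0],
  [0,0,-0.25,0,0,0,0],
  [0,0,-0.25,0,0,0,0],
  [0,0,-0.1,0,0,0,0],
  [0,0,0,0,0,0,0],
  [0,0,0,0,0,0,0],
])

```text
time: 4.43
position: [0.4965, -0.179, 0.251]
tool_rot: [0.157, -0.689, 0.69, -0.157]
ft_force: [0.1, -0.9, -1.2]
grip_width: 0.0231
```

```bash
python3 - <<'E'
from h import *
o,M=st()
p=o['position']; print(proj("scene",[p-[0,0,.098],p+[0,0,.032]]),proj("top",[p-[0,0,.098],p+[0,0,.032]]))
a=eyes.camera("scene")[:,:,::-1]; cv2.imwrite("pics/s2.png",cv2.resize(a[60:260,150:350],None,fx=3,fy=3,interpolation=cv2.INTER_CUBIC))
print("R"); plan([.5421,.0612,.25],.4454-np.pi/2)
E
```

```text
t 4.43 p [ 0.4965 -0.179   0.251 ] F [ 0.08 -0.93 -1.19] w 0.0231 q [-0.558  0.367  1.647 -0.     1.127  0.566]
x,y,z tool axes cols
 [[-9.019e-01  3.000e-04  4.320e-01]
 [-4.320e-01 -2.000e-04 -9.019e-01]
 [-2.000e-04 -1.000e+00  3.000e-04]]
[[221.80096101 182.6218229 ]
 [218.15444798 137.99817704]] [[357.68701375 219.27574669]
 [374.05900875 215.33507804]]
R
t 4.48 p [ 0.4959 -0.1787  0.2499] F [ 0.11  0.27 -0.77] w 0.023 q [-0.558  0.368  1.648 -0.     1.127  0.566]
x,y,z tool axes cols
 [[-0.9019 -0.0019  0.432 ]
 [-0.432   0.0012 -0.9019]
 [ 0.0012 -1.     -0.0019]]
shift mm tool [-1.453e+02  1.000e-01 -1.964e+02]
rotvec deg [0.11 0.07 0.07] units [0.0006 0.0004 0.0004] shift in target frame mm [-1.450e+02 -1.000e-01 -1.966e+02]
rotvec deg [ 1.1000e-01 -1.7993e+02 -1.7000e-01] units [ 6.000e-04 -9.996e-01 -9.000e-04] shift in target frame mm [ 1.450e+02 -1.000e-01  1.966e+02]
```

View pics/s2.png

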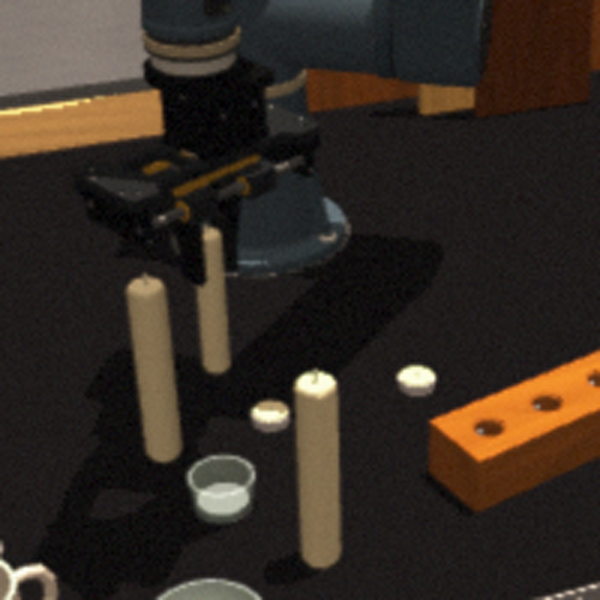

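The candle is upright in the grip, with its foot at the predicted pixel, and the glass has not moved. I go to the right cup first.

Request:
play_rows([
  [0,-0.1,0,-0.14,0,0,0],
  [0,-0.18,0,-0.245,0,0,0],
  [0,-0.18,0,-0.245,0,0,0],
  [0,-0.18,0,-0.245,0,0,0],
  [0,-0.18,0,-0.245,0,0,0],
  [0,-0.18,0,-0.245,0,0,0],
  [0,-0.18,0,-0.245,0,0,0],
  [0,-0.18,0,-0.245,0,0,0],
  [0,-0.09,0,-0.11,0,0,0],
  [0,0,0,0,0,0,0],
  [0,0,0,0,0,0,0],
  [0,0,0,0,0,0,0],
])

```text
time: 5.48
position: [0.5418, 0.0601, 0.2495]
tool_rot: [-0.158, 0.69, -0.689, 0.155]
ft_force: [-0.1, -0.3, -0.8]
grip_width: 0.0231
```

```bash
python3 - <<'E'
from h import *
plan([.5421,.0612,.185],.4454-np.pi/2)
E
```

```text
t 5.48 p [0.5418 0.0601 0.2495] F [-0.14 -0.33 -0.76] w 0.0231 q [-9.400e-02  3.940e-01  1.605e+00 -1.000e-03  1.145e+00  1.030e+00]
x,y,z tool axes cols
 [[-9.019e-01 -3.100e-03  4.319e-01]
 [-4.319e-01 -4.000e-04 -9.019e-01]
 [ 3.000e-03 -1.000e+00 -1.000e-03]]
shift mm tool [-1.  64.5 -0.8]
rotvec deg [0.06 0.07 0.17] units [0.0003 0.0004 0.0009] shift in target frame mm [-0.8 64.5 -0.9]
rotvec deg [ 2.7000e-01 -1.7993e+02 -9.0000e-02] units [ 1.500e-03 -9.996e-01 -5.000e-04] shift in target frame mm [ 0.8 64.5  0.9]
```

Request:
play_rows([
  [0,-0.008,0.25,-0.008,0,0,0],
  [0,0,0.3,0,0,0,0],
  [0,0,0.18,0,0,0,0],
  [0,0,0,0,0,0,0],
  [0,0,0,0,0,0,0],
  [0,0,0,0,0,0,0],
])

```text
time: 5.98
position: [0.5439, 0.0608, 0.1787]
tool_rot: [0.156, -0.689, 0.69, -0.157]
ft_force: [-0.4, 0.3, -0.4]
grip_width: 0.0231
```

```bash
python3 - <<'E'
from h import *
plan([.5421,.0612,.158],.4454-np.pi/2)
o=robot.get_obs();p=o['position']
ims=[]
for n in("scene","top","wrist"):
    c=cam(n); a=eyes.camera(n)[:,:,::-1].copy()
    f,m=proj("",[p-[0,0,.098],[.5421,.0612,.06]],c); print(n,f,m)
    if n=="wrist": cv2.imwrite("pics/w5.png",a); continue
    u,v=m.astype(int); s=4
    b=cv2.resize(a[v-60:v+60,u-50:u+50],None,fx=s,fy=s,interpolation=cv2.INTER_CUBIC)
    for q,col in((f,(255,0,0)),(m,(0,0,255))): cv2.circle(b,tuple(((q-[u-50,v-60]+.5)*s).astype(int)),2,col,-1)
    ims.append(b)
cv2.imwrite("pics/s5.png",np.hstack(ims))
E
```

```text
t 5.98 p [0.5439 0.0608 0.1787] F [-0.4   0.33 -0.39] w 0.0231 q [-0.093  0.487  1.679 -0.     0.974  1.033]
x,y,z tool axes cols
 [[-9.025e-01  1.500e-03  4.308e-01]
 [-4.308e-01 -2.000e-04 -9.025e-01]
 [-1.300e-03 -1.000e+00  9.000e-04]]
shift mm tool [ 1.4 20.7 -1.1]
rotvec deg [-0.05 -0.   -0.07] units [-0.0003 -0.     -0.0004] shift in target frame mm [ 1.4 20.7 -1.1]
rotvec deg [ 1.1e-01  1.8e+02 -8.0e-02] units [ 6.e-04  1.e+00 -4.e-04] shift in target frame mm [-1.4 20.7  1.1]
scene [312.50385801 196.57542113] [312.0225321  202.25928945]
top [246.8954624  200.11544643] [247.25164368 201.76808323]
wrist [278.29899951 212.73489748] [276.90968273 207.75582084]
```

View pics/s5.png

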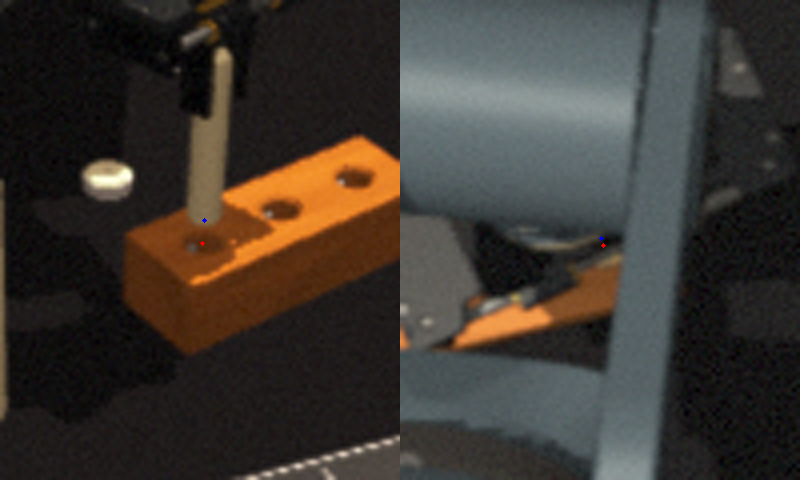

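View pics/w5.png

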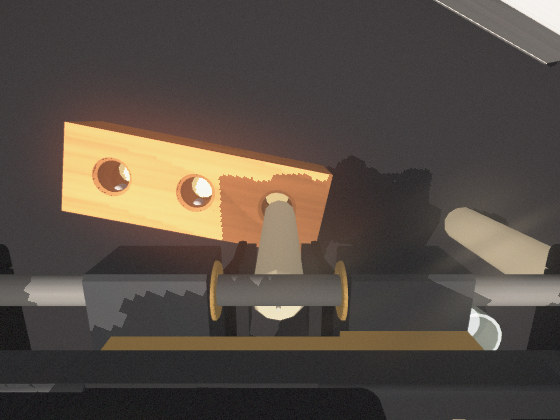

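The scene view shows the candle's foot just above the right cup, and the wrist view at about (277,205) agrees. Now I lower it to about 4 mm above the mouth and let it settle.

Request:
play_rows([
  [0,0,0.1,0,0,0,0],
  [0,0,0.05,0,0,0,0],
  [0,0,0,0,0,0,0],
  [0,0,0,0,0,0,0],
  [0,0,0,0,0,0,0],
  [0,0,0,0,0,0,0],
])

```text
time: 6.63
position: [0.5432, 0.0618, 0.163]
tool_rot: [0.157, -0.69, 0.69, -0.157]
ft_force: [-0.2, -0.1, -0.7]
grip_width: 0.0235
```

```bash
python3 - <<'E'
from h import *
plan([.5421,.0612,.158],.4454-np.pi/2)
E
```

```text
t 6.63 p [0.5432 0.0618 0.163 ] F [-0.17 -0.07 -0.68] w 0.0235 q [-0.091  0.509  1.694 -0.     0.938  1.033]
x,y,z tool axes cols
 [[-9.018e-01  2.000e-04  4.321e-01]
 [-4.321e-01 -0.000e+00 -9.018e-01]
 [-2.000e-04 -1.000e+00  1.000e-04]]
shift mm tool [1.2 5.  0.1]
rotvec deg [-0.01  0.08 -0.01] units [-0.      0.0005 -0.0001] shift in target frame mm [1.2 5.  0.1]
rotvec deg [-2.0000e-02 -1.7992e+02  1.0000e-02] units [-1.000e-04 -9.995e-01  1.000e-04] shift in target frame mm [-1.2  5.  -0.1]
```

Request:
play_rows([
  [0,0.01,0.02,0,0,0,0],
  [0,0,0.02,0,0,0,0],
  [0,0,0.02,0,0,0,0],
  [0,0,0.02,0,0,0,0],
  [0,0,0.02,0,0,0,0],
  [0,0,0.02,0,0,0,0],
  [0,0,0,0,0,0,0],
  [0,0,0,0,0,0,0],
])

```text
time: 7.3
position: [0.542, 0.0613, 0.1508]
tool_rot: [-0.157, 0.69, -0.689, 0.156]
ft_force: [0.6, -0.5, -0.6]
grip_width: 0.0231
```

```bash
python3 - <<'E'
from h import *
o,M=st()
print(o['moment'])
E
```

```text
t 7.3 p [0.542  0.0613 0.1508] F [ 0.64 -0.51 -0.59] w 0.0231 q [-0.092  0.526  1.707  0.     0.909  1.032]
x,y,z tool axes cols
 [[-9.019e-01 -4.000e-04  4.320e-01]
 [-4.320e-01  0.000e+00 -9.019e-01]
 [ 3.000e-04 -1.000e+00 -2.000e-04]]
[-0.01465589 -0.04526957  0.02741835]
```

Request:
play_rows([
  [0,0,0.015,0,0,0,0],
  [0,0,0.015,0,0,0,0],
  [0,0,0.015,0,0,0,0],
  [0,0,0.015,0,0,0,0],
  [0,0,0.015,0,0,0,0],
  [0,0,0.015,0,0,0,0],
  [0,0,0.015,0,0,0,0],
  [0,0,0.015,0,0,0,0],
  [0,0,0,0,0,0,0],
])

```text
time: 8.05
position: [0.5422, 0.0612, 0.1389]
tool_rot: [0.157, -0.689, 0.69, -0.157]
ft_force: [0.3, -0.6, -1.5]
grip_width: 0.0232
```

Request:
play_rows([
  [0,0,0.015,0,0,0,0],
  [0,0,0.015,0,0,0,0],
  [0,0,0.015,0,0,0,0],
  [0,0,0.015,0,0,0,0],
  [0,0,0,0,0,0,0],
])

```text
time: 8.47
position: [0.5421, 0.0611, 0.1326]
tool_rot: [0.157, -0.689, 0.69, -0.157]
ft_force: [1.4, -0.3, -0.7]
grip_width: 0.0229
```

```bash
python3 - <<'E'
from h import *
c=cam("scene");o,M=st();p=o['position']
a=eyes.camera("scene")[:,:,::-1].copy()
print(proj("",[p+[0,0,.032],p-[0,0,.038]],c))
cv2.imwrite("pics/s6.png",cv2.resize(a[120:240,260:390],None,fx=5,fy=5,interpolation=cv2.INTER_CUBIC))
E
```

```text
t 8.47 p [0.5421 0.0611 0.1326] F [ 1.4  -0.34 -0.67] w 0.0229 q [-0.092  0.554  1.721 -0.     0.867  1.032]
x,y,z tool axes cols
 [[-9.018e-01 -1.000e-04  4.322e-01]
 [-4.322e-01 -3.000e-04 -9.018e-01]
 [ 2.000e-04 -1.000e+00  2.000e-04]]
[[313.89244071 170.47904367]
 [312.60860775 192.09788856]]
```

View pics/s6.png

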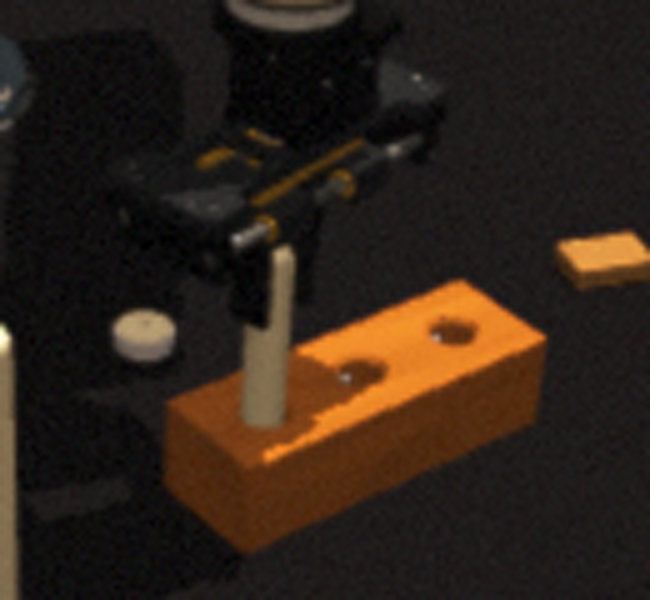

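Request:
play_rows([
  [0,0,0.01,0,0,0,0],
  [0,0,0.01,0,0,0,0],
  [0,0,0.01,0,0,0,0],
  [0,0,0.01,0,0,0,0],
  [0,0,0.01,0,0,0,0],
])

```text
time: 8.93
position: [0.5423, 0.0612, 0.128]
tool_rot: [0.156, -0.689, 0.69, -0.157]
ft_force: [-0.1, -0.4, 3.7]
grip_width: 0.0231
```

Request:
play_rows([
  [0,0,0.01,0,0,0,0],
  [0,0,0.01,0,0,0,0],
])

```text
time: 9.1
position: [0.5422, 0.0613, 0.1259]
tool_rot: [0.157, -0.69, 0.69, -0.157]
ft_force: [0.2, -0.5, 3.4]
grip_width: 0.0228
```

Request:
play_rows([
  [0,0,0.01,0,0,0,0],
  [0,0,0.01,0,0,0,0],
])

```text
time: 9.27
position: [0.5422, 0.0613, 0.1239]
tool_rot: [-0.157, 0.69, -0.69, 0.157]
ft_force: [0.0, -0.8, 3.5]
grip_width: 0.0231
```

Request:
play_rows([
  [0,0,0.01,0,0,0,0],
  [0,0,0.01,0,0,0,0],
])

```text
time: 9.43
position: [0.5421, 0.0613, 0.1218]
tool_rot: [-0.157, 0.69, -0.69, 0.157]
ft_force: [0.8, -1.2, 2.9]
grip_width: 0.0231
```

Request:
play_rows([
  [0,0,0.01,0,0,0,0],
  [0,0,0.01,0,0,0,0],
])

```text
time: 9.6
position: [0.5421, 0.0613, 0.1198]
tool_rot: [-0.157, 0.69, -0.69, 0.157]
ft_force: [-0.4, -0.1, 3.5]
grip_width: 0.0229
```

Request:
play_rows([
  [0,0,0.01,0,0,0,0],
  [0,0,0.01,0,0,0,0],
])

```text
time: 9.77
position: [0.5421, 0.0613, 0.1178]
tool_rot: [-0.157, 0.69, -0.69, 0.157]
ft_force: [0.4, -1.0, 3.1]
grip_width: 0.023
```

Request:
play_rows([
  [0,0,0.01,0,0,0,0],
  [0,0,0.01,0,0,0,0],
  [0,0,0.01,0,0,0,0],
])

```text
time: 10.02
position: [0.5421, 0.0613, 0.1149]
tool_rot: [-0.157, 0.69, -0.69, 0.157]
ft_force: [1.3, -0.5, 2.8]
grip_width: 0.0231
```

Request:
play_rows([
  [0,0,0.01,0,0,0,0],
  [0,0,0.01,0,0,0,0],
  [0,0,0.01,0,0,0,0],
])

```text
time: 10.27
position: [0.5421, 0.0613, 0.1118]
tool_rot: [-0.157, 0.69, -0.69, 0.157]
ft_force: [-0.4, -0.2, 3.3]
grip_width: 0.0233
```

Request:
play_rows([
  [0,0,0.01,0,0,0,0],
  [0,0,0.01,0,0,0,0],
])

```text
time: 10.43
position: [0.5421, 0.0613, 0.1099]
tool_rot: [0.157, -0.69, 0.69, -0.157]
ft_force: [0.4, 0.2, 3.7]
grip_width: 0.0231
```

Request:
play_rows([
  [0,0,0.01,0,0,0,0],
  [0,0,0.007,0,0,0,0],
])

```text
time: 10.6
position: [0.5421, 0.0613, 0.1081]
tool_rot: [-0.157, 0.69, -0.69, 0.157]
ft_force: [-0.1, -1.0, 3.9]
grip_width: 0.0232
```

Request:
play_rows([
  [0,0,0.006,0,0,0,0],
])

```text
time: 10.68
position: [0.5422, 0.0613, 0.1076]
tool_rot: [-0.157, 0.69, -0.69, 0.157]
ft_force: [0.1, -0.3, 5.6]
grip_width: 0.023
```

Floor contact appears to start here, at the expected depth. I continue in 0.4–0.5 mm steps.

Request:
play_rows([
  [0,0,0.005,0,0,0,0],
  [0,0,0,0,0,0,0],
])

```text
time: 10.85
position: [0.5423, 0.0613, 0.1074]
tool_rot: [0.157, -0.69, 0.69, -0.157]
ft_force: [-0.2, -0.7, 4.3]
grip_width: 0.0231
```

Request:
play_rows([
  [0,0,0.005,0,0,0,0],
  [0,0,0,0,0,0,0],
])

```text
time: 11.02
position: [0.5424, 0.0613, 0.1073]
tool_rot: [0.156, -0.689, 0.69, -0.157]
ft_force: [-0.2, 0.0, 7.3]
grip_width: 0.023
```

Request:
play_rows([
  [0,0,0.006,0,0,0,0],
  [0,0,0,0,0,0,0],
])

```text
time: 11.18
position: [0.5425, 0.0613, 0.107]
tool_rot: [0.156, -0.689, 0.69, -0.157]
ft_force: [0.0, 0.7, 8.3]
grip_width: 0.0229
```

Request:
play_rows([
  [0,0,0.01,0,0,0,0],
  [0,0,0,0,0,0,0],
])

```text
time: 11.35
position: [0.5427, 0.0614, 0.1065]
tool_rot: [0.156, -0.689, 0.69, -0.157]
ft_force: [-0.2, -0.5, 12.6]
grip_width: 0.0229
```

Request:
play_rows([
  [0,0,0.006,0,0,0,0],
  [0,0,0,0,0,0,0],
  [0,0,0,0,0,0,0],
  [0,0,0,0,0,0,0],
])

```text
time: 11.68
position: [0.5429, 0.0614, 0.1064]
tool_rot: [0.156, -0.689, 0.69, -0.157]
ft_force: [-1.8, -0.4, 14.7]
grip_width: 0.023
```

```bash
python3 - <<'E'
from h import *
c=cam("scene");o,M=st();p=o['position'];print(o['moment'])
a=eyes.camera("scene")[:,:,::-1].copy()
print(proj("",[[.5421,.0612,.14]],c))
cv2.imwrite("pics/s7.png",cv2.resize(a[120:240,260:390],None,fx=5,fy=5,interpolation=cv2.INTER_CUBIC))
E
```

```text
t 11.68 p [0.5429 0.0614 0.1064] F [-1.79 -0.36 14.67] w 0.023 q [-0.092  0.596  1.738  0.     0.805  1.032]
x,y,z tool axes cols
 [[-9.019e-01  2.200e-03  4.320e-01]
 [-4.320e-01  0.000e+00 -9.019e-01]
 [-2.000e-03 -1.000e+00  9.000e-04]]
[0.04238791 0.31548296 0.01732977]
[[313.45006743 178.23178268]]
```

View pics/s7.png

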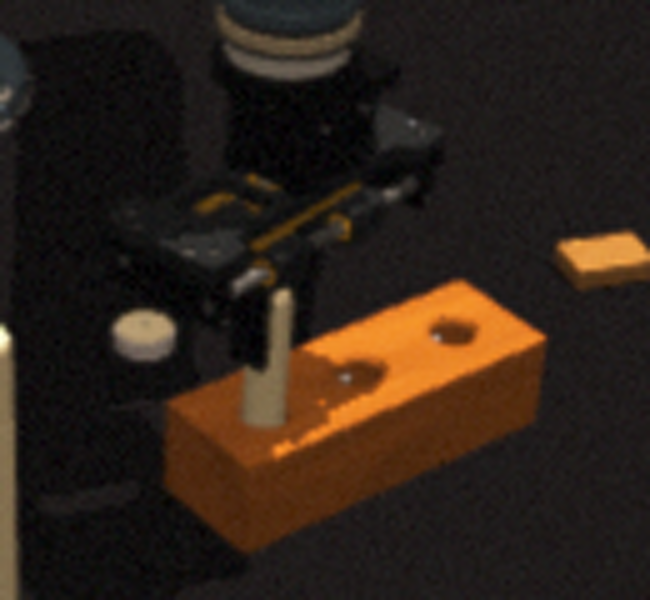

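I held about 15 N at floor depth (TCP z 0.106). Now I unload slightly and open.

Request:
play_rows([
  [0,0,-0.015,0,0,0,0],
  [0.5,0,0,0,0,0,0],
  [1,0,0,0,0,0,0],
  [1,0,0,0,0,0,0],
  [1,0,0,0,0,0,0],
  [1,0,0,0,0,0,0],
  [1,0,0,0,0,0,0],
  [1,0,0,0,0,0,0],
  [1,0,0,0,0,0,0],
  [1,0,0,0,0,0,0],
])

```text
time: 12.57
position: [0.5421, 0.0613, 0.1059]
tool_rot: [-0.157, 0.69, -0.69, 0.157]
ft_force: [-0.6, 0.1, -0.1]
grip_width: 0.0749
```

Request:
play_rows([
  [1,0,0,0,0,0,0],
  [1,0,-0.1,0,0,0,0],
  [1,0,-0.2,0,0,0,0],
  [1,0,-0.3,0,0,0,0],
  [1,0,-0.3,0,0,0,0],
  [1,0,-0.3,0,0,0,0],
  [1,0,-0.3,0,0,0,0],
  [1,0,0,0,0,0,0],
  [1,0,0,0,0,0,0],
  [1,0,0,0,0,0,0],
  [1,0,0,0,0,0,0],
])

```text
time: 13.48
position: [0.5409, 0.0614, 0.2548]
tool_rot: [-0.158, 0.69, -0.689, 0.156]
ft_force: [-0.3, -0.1, 0.1]
grip_width: 0.0873
```

```bash
python3 - <<'E'
from h import *
st(); ims=[]
for n,(u,v),k in(("scene",(313,185),60),("wrist",(280,200),60)):
    c=cam(n); a=eyes.camera(n)[:,:,::-1].copy()
    P=proj("",[[.5421,.0612,.06],[.5421,.0612,.14],[.5421,.0612,.153]],c);print(n,P)
    b=cv2.resize(a[v-k:v+k,u-k:u+k],(400,400),interpolation=cv2.INTER_CUBIC)
    for q in P: cv2.circle(b,tuple(((q-[u-k,v-k]+.5)*400/2/k).astype(int)),2,(0,0,255),-1)
    ims.append(b)
cv2.imwrite("pics/f.png",np.hstack(ims))
E
```

```text
t 13.48 p [0.5409 0.0614 0.2548] F [-0.26 -0.09  0.15] w 0.0873 q [-0.092  0.387  1.601  0.     1.157  1.032]
x,y,z tool axes cols
 [[-9.019e-01 -3.100e-03  4.320e-01]
 [-4.320e-01  3.000e-04 -9.019e-01]
 [ 2.700e-03 -1.000e+00 -1.600e-03]]
scene [[312.0225321  202.25928945]
 [313.45006743 178.23178268]
 [313.69242564 174.15253977]]
wrist [[279.17029034 186.1345936 ]
 [279.32187829 205.17445259]
 [279.35473572 209.30143474]]
```

View pics/f.png

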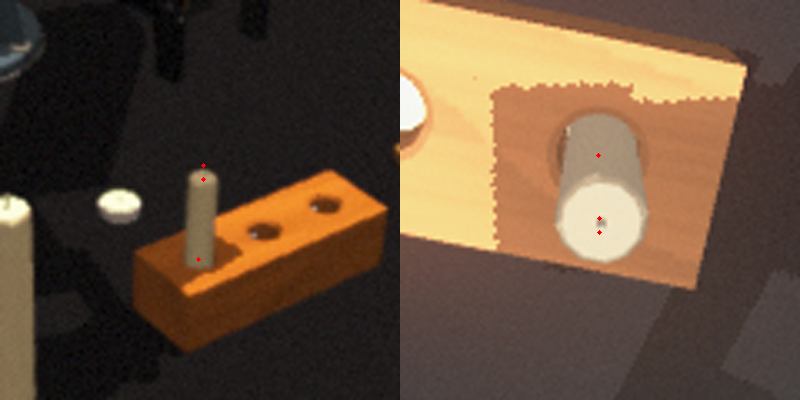

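The candle stands upright, and its top matches the fully seated height (z 0.14) rather than the height it would have on a stub. I hand in.

```bash
python3 - <<'E'
from h import *
cv2.imwrite("pics/end.png",eyes.camera("scene")[:,:,::-1]); st()
print(ticket.hand_in())
E
```

```text
t 13.63 p [0.5413 0.0613 0.2546] F [-0.18  0.07 -0.34] w 0.0869 q [-0.092  0.388  1.6    0.     1.157  1.032]
x,y,z tool axes cols
 [[-9.019e-01 -3.100e-03  4.319e-01]
 [-4.319e-01  3.000e-04 -9.019e-01]
 [ 2.600e-03 -1.000e+00 -1.600e-03]]
the job is handed in; nothing more can be done
None
```

View pics/end.png

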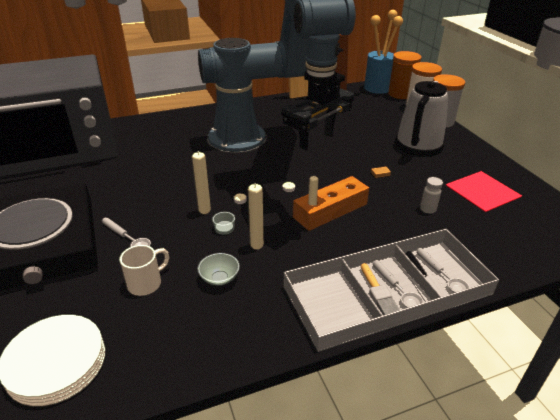

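The candle is fully seated in the right cup (the block's −y end), which turned out to be the clear one on the first try. I handed the job in at about 13.6 s.

- **Insertion:** I took the small candle out of its glass and lowered it into the cup. The clips resisted with about 3.5 N, and it never stopped short at stub height. Contact came at floor depth, within about 1 mm of where I expected it.
- **Pressing:** I pressed to about 14.7 N for roughly 0.3 s. The highest wrist-force reading was 14.7 N. I then unloaded, opened the gripper and backed off upward.
- **Final checks:** In the scene and wrist pictures the candle stands upright on the cup's axis, with its top at the fully seated height. The gripper is clear, and the glass and the other things look unmoved. None of the checks failed or disagreed. I checked the bystanders only by eye, not by measurement.

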